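# Clamp a two-part plaster mould with the swing strap and cam lever

### The job

Clamp the two-part plaster mould for casting: push the steel clamp strap round over the mould with the back of a finger until it is fully home against its stop, then push the cam lever all the way down, so that the strap's pad presses on the mould. Only push; do not grip the strap or the lever, pick nothing up, and leave the mould and everything else on the bench where it stands.

Things in the scene. Friction and masses are not known exactly. Their poses are not given: they have to be found in the camera images.
- fixture: Mould clamp, screwed to the bench: plywood board 220 (x) x 300 (y) x 18 mm, steel swivel post at y +105 mm, steel cam stud at y -105 mm, between them the mould in four aluminium angles 14 mm high. Origin: centre of the board's underside, on the bench. At zero yaw x points away from the robot, y to its left; turned by up to 0.3 rad.
- strap_pivot (a point): Vertical swivel axis of the strap at the bar's mid height (106 mm above the bench), fixture (0, +105 mm). A dark clevis head, 37 mm wide and 44 mm over its pin, turns there with the strap; its top is 118 mm above the bench. Axes as the fixture's.
- strap (a joint): Swing of the strap, rad. 0: fully home at its stop, bar over the mould along the fixture's -y, cam stud in its notch. Grows as it opens towards the robot: at a the bar points along (-sin a, -cos a) in fixture x, y. Range 0 to 1.75, starts at 1.0 to 1.6. Stiff swivel (0.08 N m): stays where it is left. Push the bar's side that looks to +y and the robot to close it.
- strap_mid (a point): Middle of the steel strap bar, 105 mm from the swivel axis; y along the bar to the swivel, x across it (the way it closes), z up. Bar 28 mm wide, 12 mm thick (100 to 112 mm above the bench), reaching 239 mm from the axis. A spindle stands 24 mm above it here, within its width. The bar gives down a few mm on a spring. The mould's top is 22 mm below the bar's underside: room for a fingertip.
- pad: Round rubber pressure pad, 28 mm across and 9 mm thick, on the spindle under the middle of the bar. Origin: centre of its underside, about 2 mm above the mould when the strap is over and the lever up. It presses the mould with about 15 N once the cam is down.
- lever_pin (a point): Centre of the cam lever's level hinge pin on top of the cam stud, fixture (0, -105 mm), 131 mm above the bench. The pin lies along the fixture's y; the lever swings in the fixture's x-z plane. Axes as the fixture's.
- cam_lever (a joint): Cam lever's angle about its pin, rad. 0: raised, leaning 0.3 rad past upright, away from the robot; 0.3: upright; 1.8: fully down at its stop, pointing along the fixture's -x (to the robot), 4 degrees above level. Starts at 0 to 0.35. Stays where it is left (friction 0.25 N m); from about 0.55 on the cam bears on the strap. The push needed at the grip stays under 6 N.
- lever_grip (a point): Point in the axis of the lever's black plastic grip, 105 mm from the pin; z along the lever to its free end; the side with +x is the one to push on (upper side when down). The grip is round, 16 to 22 mm thick (20 mm here), from 70 to 136 mm from the pin.
- mould_lower: Lower half of the white plaster mould, loose in the angles on the board: 110 (x) x 120 (y) x 30 mm, 0.45 kg. Origin: centre of its underside, 18 mm above the bench.
- mould_upper: Upper half of the mould, lying loose on the lower half: 110 x 120 x 30 mm, flat on top. Origin: centre of its underside (the parting face), 48 mm above the bench; its top is 78 mm above the bench.
- wax_tin: Low round tin, 68 mm across, 45 mm high, in front of the clamp, under the strap's sweep. Origin: underside centre. Leave it.
- brush: Brush 170 mm long lying in front of the clamp. Leave it.
- mixing_cup: White plastic cup, 72 mm across, 85 mm high, standing beyond the clamp. Origin: underside centre. Leave it.
- spatula: Spatula 200 mm long lying beyond the clamp. Leave it.
- release_bottle: White bottle, 62 mm across, 160 mm high, to the right. Origin: underside centre. Leave it.
- bust: Small plaster casting of a head on a foot, 68 mm across, 110 mm high, to the right. Origin: underside centre. Leave it.
- wax_block: Block of brown modelling wax 70 x 110 x 40 mm, to the left. Origin: underside centre. Leave it.
- mallet: Hammer 240 mm long lying to the left. Leave it.
There are look-alikes about, which are no part of the job. Leave any orange look-alike of the mould_upper alone.

How it is judged:
On the way, in this order (a step that is already met when the one before it is completed fails the run):
1. the strap is fully home over the mould, with the cam lever still up (value of joint strap below 0.05 rad and value of joint cam_lever below 0.8 rad), for 0.2 s.
2. the cam lever is all the way down, the strap still home and its pad pressing the mould (value of joint strap below 0.05 rad and value of joint cam_lever above 1.72 rad and contact force between pad and mould_upper above 4 N), for 0.2 s.
At the end, for the whole second after the job is handed in: The strap is within 0.05 rad of its stop over the mould, the cam lever is down (above 1.72 of 1.8 rad), the pad presses the upper mould half with more than 4 N, and both mould halves are within 12 mm of where they stood (all of step 2 and distance of each of mould_upper, mould_lower from where it was at the start of the episode below 0.012 m and velocity of joint each of cam_lever, strap below 0.05 rad/s); the robot touches nothing.
It fails at once if a mould half is shifted or lifted by more than 12 mm (distance of any of mould_upper, mould_lower from where it was at the start of the episode above 0.012 m).
It fails at once if something else on the bench is picked up or moved by more than 30 mm (distance of any of wax_tin, brush, mixing_cup, spatula, release_bottle, bust, wax_block, mallet from where it was at the start of the episode above 0.03 m).
It fails at once if the strap is gripped between the fingers (x of the grasp point in the frame of strap_mid between -0.008 and 0.008 m and y of the grasp point in the frame of strap_mid between -0.12 and 0.12 m and z of the grasp point in the frame of strap_mid between -0.012 and 0.012 m).
It fails at once if the lever is gripped between the fingers (x of the grasp point in the frame of lever_grip between -0.004 and 0.004 m and y of the grasp point in the frame of lever_grip between -0.004 and 0.004 m and z of the grasp point in the frame of lever_grip between -0.035 and 0.035 m).
It also fails if it takes over 51 s, if anything falls off the work surface, if the arm or the gripper's body presses on something with over 40 N, if the wrist force passes 120 N, or if a joint passes its speed limit or range.

### The arm

A 7-joint arm with a two-finger parallel gripper is mounted at the origin on the work surface. World frame = base frame: x ahead of the robot, y to its left, z up, the work surface at z = 0. Lengths are in m, angles in rad, forces in N, time in s.
With the tool pointing down it reaches from about 0.425 to 0.8 m from the base axis. Payload 8.3 kg.
Tool frame: the origin (TCP) lies on the centre line of the jaws, within the pads' length; the fingertips stand 22 mm ahead of it and the grasp point (between the pads) lies 3 mm ahead of it; z points along the fingers, y is the line along which they close (so a half turn about z gives the same grasp; the last joint's range is limited). The gripper opens to 85 mm and grips with 20 to 120 N. Pads are 22 mm wide; open, the fingers measure 114 mm over their backs; the gripper's body (76 mm by 85 mm) begins 54 mm behind the grasp point. The pads swing forward as they close: fully open they stand 13 mm farther back than shut.
Start: joints at [1.201, 0.383, 0.016, 1.37, -0.006, 1.388, -0.046], TCP at [0.189, -0.596, 0.253] pointing down, gripper open.
Joint ranges: [-2.95, 2.95], [-0.25, 2.06], [-1.52, 1.56], [0.18, 2.33], [-1.44, 4.58], [0.02, 2.06], [-3.01, 3.01]. Speed limits (rad/s): [2.39, 2.39, 3.01, 3.01, 3.14, 3.14, 3.14].

### API

Orientations are given as a unit quaternion [w, x, y, z].
In Python, from plant import ctrl gives the robot as it stands.
- The arm moves only by the tool apply_moves, never from a script. Its argument "targets" is a list of rows, each a list of 3 entries, a list of its own where there are three numbers: the finger opening in m, from 0 to 0.0854, then the shift along the tool's x, y, z in m, then the turn about the tool's z in degrees. A call has 1 to 5 rows; each row is the pose to reach, as a shift and turn from the pose commanded when the call began, along the tool's axes at that moment; what a row does not reach only later rows make up. A row lasts 1/10 s, in which the tool goes at most 50 mm and 8.59 degrees, less where a joint would pass 70% of its speed; a pose out of reach is approached as far as the arm can. A call with a gripper value outside its range is refused whole. The fingers move at their own pace and stop on an object; "squeeze" is the grip in N (left out, the last holds). Time passes only in rows, so rows that repeat a pose let the fingers close. It gives the time, the measured TCP pose, the force, the opening and the grip force at its end, in the units of the state.
- ctrl.state(): the state, without advancing time (a new reading comes with each control period).
- ctrl.snapshot(name): name is "scene" or "side" or "wrist"; returns a dict with "color" (480x640x3 uint8, red, green, blue), "fx", "fy", "cx", "cy" (pixels), "origin" and "orientation" of the camera in the world. Camera axes: x right, y up, looking along -z (the intrinsics and any distortion apply to the point x, -y, -z); pixel columns grow to the right and rows downward; lengths in m; the calibration is good to about 2 mm. A picture is of the moment at which its call begins. There is no depth.
- ctrl.finish_job(): hands the job in; it is judged then, once.
The state is a dict: "time_s": time; "joint_positions": joint angles; "qd": joint speeds; "joint_torque": joint torques, N m; "tcp_pos": TCP position; "tool_rot": TCP orientation; "ft_force": force on the tool from outside, world axes, zero at the start; "moment": the same for the moment, N m; "opening": opening from 0.0 (shut) to 1.0 (fully open); "gripper_force": force on a finger pad.
Only numpy, scipy, OpenCV 4.12 (cv2) and the standard library are available. Lean on these libraries where they do the work, as an engineer would, in place of code of your own. Each camera call takes 0.05 s, during which the arm holds its last target. There are 200 camera calls.

## Working session

There is one attempt and no reset: what is moved stays moved. The work goes in short steps, Python scripts to look and compute and a tool call to move; the robot and the scene stay as the last step left them, time stands still between calls to the robot, and variables do not carry over. Pictures are saved under pics/ and viewed, at most 10 in all, crops included, and the job is handed in when it is done.

Besides the shell and the picture viewer there is one more tool, called after "Request:" by a JSON object that holds its "api" and its "payload". apply_moves: Moves the arm, as the interface text tells. Its arguments: {"type":"object","properties":{"targets":{"type":"array"},"squeeze":{"type":"number"}},"required":["targets"]}

```bash
mkdir -p pics; python3 - <<'E'
from plant import ctrl
import cv2,json
for n in("scene","side"):
    s=ctrl.snapshot(n); cv2.imwrite(f"pics/{n}0.png",s["color"][:,:,::-1])
    print(n,{k:v for k,v in s.items() if k!="color"})
print(ctrl.state())
E
```

```text
scene {'fx': 507.02243450057284, 'fy': 507.02243450057284, 'cx': 322.27977363040304, 'cy': 236.02876785016528, 'origin': array([ 1.54318407, -0.46818631,  0.88989996]), 'orientation': array([0.74476319, 0.38879888, 0.25166676, 0.48044465])}
side {'fx': 520.0324168044828, 'fy': 520.0324168044828, 'cx': 314.23021341653833, 'cy': 235.88118017366904, 'origin': array([-0.1485419 ,  0.75373171,  1.26304184]), 'orientation': array([-0.32512686, -0.14158851,  0.34857891,  0.86760473])}
{'time_s': 0.1, 'joint_positions': array([ 1.20107358,  0.38417876,  0.01639049,  1.37101863, -0.00629267,
        1.38822867, -0.0464883 ]), 'qd': array([ 0.00324735, -0.00273523,  0.00137151, -0.00442076, -0.0008    ,
        0.00150339, -0.00025083]), 'joint_torque': array([ 3.10396586e-03, -6.29127431e+01,  8.47519822e-01, -3.72758496e+01,
        1.67351752e-02,  1.04436881e-02,  9.83652353e-05]), 'tcp_pos': array([ 0.18867111, -0.59541036,  0.25237737]), 'tool_rot': array([-8.78128788e-04,  9.88250382e-01,  1.52841050e-01, -1.55925621e-04]), 'ft_force': array([ 0.23469798, -1.28765213,  0.27786943]), 'moment': array([ 0.00215588,  0.011442  , -0.04181932]), 'gripper_force': 0.0, 'opening': 1.0000788676563797}
```

View pics/scene0.png

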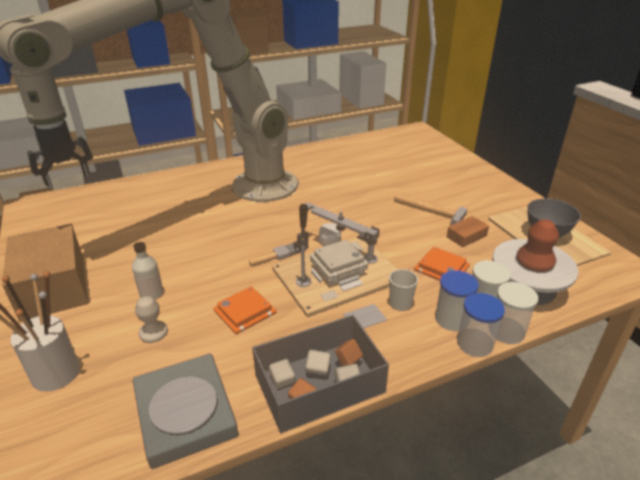

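View pics/side0.png

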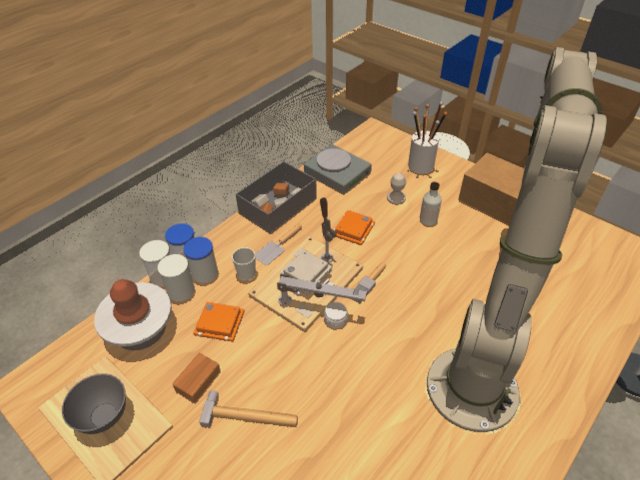

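Both views show the clamp near the image middle, with the strap open toward the robot and the lever up. I'll enlarge both to read points.

```bash
python3 - <<'E'
import cv2
a=cv2.imread("pics/scene0.png")[190:320,245:405]; cv2.imwrite("pics/c1.png",cv2.resize(a,(800,650))[:600] if 0 else cv2.resize(a,(720,585),interpolation=cv2.INTER_CUBIC))
a=cv2.imread("pics/side0.png")[190:335,235:400]; cv2.imwrite("pics/c2.png",cv2.resize(a,(660,580),interpolation=cv2.INTER_CUBIC))
E
```

```text
(no output)
```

View pics/c1.png

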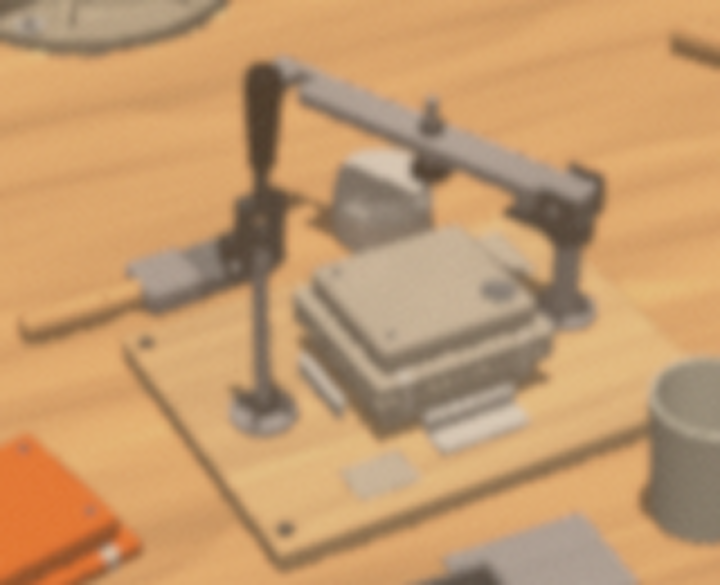

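View pics/c2.png

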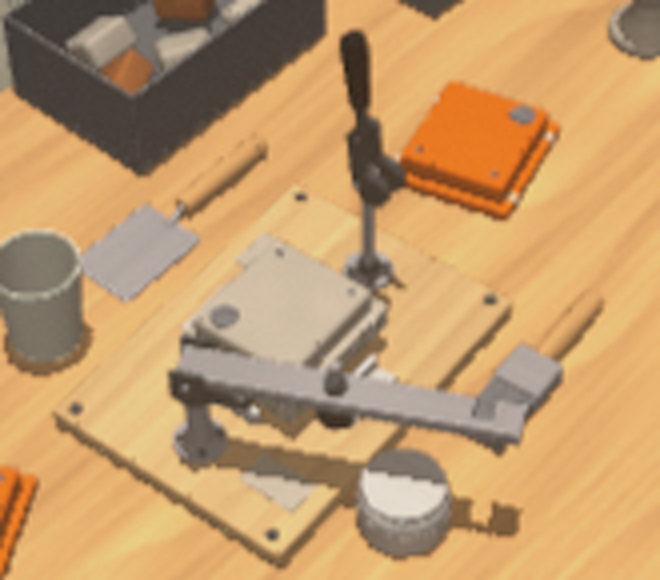

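```bash
cat > h.py <<'E'
import numpy as np
from scipy.spatial.transform import Rotation as R
from scipy.optimize import least_squares
C={"scene":dict(f=507.022,cx=322.28,cy=236.03,o=[1.54318407,-0.46818631,0.88989996],q=[0.74476319,0.38879888,0.25166676,0.48044465]),
"side":dict(f=520.032,cx=314.23,cy=235.88,o=[-0.1485419,0.75373171,1.26304184],q=[-0.32512686,-0.14158851,0.34857891,0.86760473])}
def proj(c,p):
    c=C[c]; v=R.from_quat(c["q"],scalar_first=True).inv().apply(np.array(p)-c["o"])
    return np.array([c["cx"]+c["f"]*v[0]/-v[2], c["cy"]-c["f"]*v[1]/-v[2]])
def model(t):
    x,y,w,a,b=t; c,s=np.cos(w),np.sin(w)
    W=lambda u,v,z:[x+c*u-s*v,y+s*u+c*v,z]
    bar=lambda r,z:W(-r*np.sin(a),.105-r*np.cos(a),z)
    k=np.sin(.3-b),np.cos(.3-b)
    return dict(mm=W(-.11,-.15,.018),pm=W(.11,-.15,.018),pp=W(.11,.15,.018),mp=W(-.11,.15,.018),
      sp=bar(.105,.136),tip=bar(.237,.112),lev=W(.136*k[0],-.105,.131+.136*k[1]),stud=W(0,-.105,.022),post=W(0,.105,.022),pin=W(0,-.105,.131))
E
python3 - <<'E'
from h import *
sc=dict(mm=(122,345),pm=(280,556),sp=(432,98),lev=(264,66),stud=(263,412),post=(571,308))
si=dict(pm=(298,187),mm=(511,307),pp=(55,418),mp=(280,560),sp=(335,375),tip=(508,420),lev=(353,35),stud=(370,270),post=(200,445))
M=[("scene",k,np.array([245,190])+np.array(v)/4.5) for k,v in sc.items()]+[("side",k,np.array([235,190])+np.array(v)/4.) for k,v in si.items()]
f=lambda t:np.concatenate([proj(c,model(t)[k])-m for c,k,m in M])
r=least_squares(f,[.6,-.1,0,1.3,.1],loss="soft_l1")
print(r.x.round(4))
for (c,k,_),e in zip(M,f(r.x).reshape(-1,2)): print(c,k,e.round(1))
for k in("sp","tip","lev","pin","post"):print(k,np.round(model(r.x)[k],3))
E
```

```text
[0.5666 0.0184 0.0725 1.1551 0.2039]
scene mm [-0.7 -2.3]
scene pm [ 0.1 -1. ]
scene sp [-0.3 -0.4]
scene lev [ 0.1 -0.5]
scene stud [ 0.1 -1. ]
scene post [-1.9 -0.7]
side pm [-1.4 -0.8]
side mm [ 0.4 -1.2]
side pp [-1.5 -1.2]
side mp [-0.6 -0.1]
side sp [-0.2 -1.7]
side tip [3.  0.7]
side lev [-0.5  0.3]
side stud [-0.9  0.4]
side post [-0.3 -1. ]
sp [0.466 0.074 0.136]
tip [0.35  0.012 0.112]
lev [ 0.587 -0.085  0.266]
pin [ 0.574 -0.086  0.131]
post [0.559 0.123 0.022]
```

Request:
{"api": "apply_moves", "payload": {"targets": [[0,[0.04,-0.028,0],0],[0,[0.08,-0.056,0],0],[0,[0.12,-0.084,0],0],[0,[0.16,-0.112,0],0],[0,[0.2,-0.14,0],0]]}}

```text
time_s: 0.6
tcp_pos: [0.3379, -0.4, 0.253]
tool_rot: [-0.0, 0.988, 0.153, -0.0]
ft_force: [0.7, -0.3, -1.3]
opening: 0.141
gripper_force: 0.0
```

Request:
{"api": "apply_moves", "payload": {"targets": [[0,[0.04,-0.028,0],0],[0,[0.08,-0.056,0],0],[0,[0.12,-0.084,0],0],[0,[0.15,-0.11,0],0],[0,[0.16,-0.15,0],0]]}}

```text
time_s: 1.1
tcp_pos: [0.4463, -0.2085, 0.2526]
tool_rot: [-0.001, 0.988, 0.154, 0.0]
ft_force: [0.4, -1.1, -0.6]
opening: 0.001
gripper_force: 0.0
```

```bash
cat >> h.py <<'E'
T=np.array([.5666,.0184,.0725,1.1551,.2039])
def go(pts,st=None):
    """pts: world (x,y,z,yaw_deg of tool y axis) -> rows of tool shift (mm) and turn"""
    if st is None:
        from plant import ctrl; st=ctrl.state()
    r=R.from_quat(st["tool_rot"],scalar_first=True); yv=r.apply([0,1,0]); y0=np.degrees(np.arctan2(yv[1],yv[0]))
    print("tcp",st["tcp_pos"].round(4),"yaw",y0.round(1),"F",st["ft_force"].round(1),"t",st["time_s"],"j7",st["joint_positions"][6].round(2), "z",r.apply([0,0,1]).round(3))
    for p in pts: print((r.inv().apply(np.array(p[:3])-st["tcp_pos"])*1000).round(0).tolist(), round(-(p[3]-y0),1))
def bar(a,r,off,z,t=T):
    """pusher centre pose on closing side"""
    x,y,w=t[:3]; u=-r*np.sin(a)-off*np.cos(a); v=.105-r*np.cos(a)+off*np.sin(a)
    c,s=np.cos(w),np.sin(w); return (x+c*u-s*v,y+s*u+c*v,z,np.degrees(w-a))
E
python3 - <<'E'
from h import *
go([(.45,-.25,.25,-72),(.44,-.05,.25,-70),bar(1.155,.12,.05,.25)])
E
```

```text
tcp [ 0.4463 -0.2085  0.2526] yaw -72.3 F [ 0.4 -1.1 -0.6] t 1.1 j7 -0.92 z [ 0.     0.001 -1.   ]
[-9.0, 41.0, 3.0] -0.3
[42.0, -153.0, 3.0] -2.3
[81.0, -309.0, 3.0] -10.3
```

Request:
{"api": "apply_moves", "payload": {"targets": [[0,[0.011,-0.04,0],0],[0,[0.022,-0.08,0],0],[0,[0.033,-0.12,0],-2],[0,[0.044,-0.16,0],-4],[0,[0.052,-0.2,0],-6]]}}

```text
time_s: 1.6
tcp_pos: [0.4331, -0.0025, 0.2531]
tool_rot: [-0.0, 0.979, 0.205, -0.0]
ft_force: [-0.0, -0.5, 0.3]
opening: 0.005
gripper_force: 0.0
```

Request:
{"api": "apply_moves", "payload": {"targets": [[0,[0.01,-0.04,0],0],[0,[0.02,-0.08,0],0],[0,[0.028,-0.11,0],-4],[0,[0.028,-0.11,0],-4]]}}

```text
time_s: 2.0
tcp_pos: [0.4139, 0.1124, 0.2535]
tool_rot: [-0.0, 0.97, 0.243, 0.0]
ft_force: [0.6, 0.3, -0.2]
opening: 0.002
gripper_force: 0.0
```

```bash
python3 - <<'E'
from h import *
from plant import ctrl
import cv2
go([bar(1.155,.12,.05,.25),bar(1.155,.12,.05,.117),bar(1.155,.12,.03,.117)])
s=ctrl.snapshot("side"); cv2.imwrite("pics/s1.png",cv2.resize(s["color"][180:340,230:430,::-1],(750,600),interpolation=cv2.INTER_CUBIC))
st=ctrl.state();p=st["tcp_pos"]+[0,0,-.022]
print((proj("side",p)-[230,180])*3.75)
E
```

```text
tcp [0.4139 0.1124 0.2535] yaw -61.9 F [ 0.6  0.3 -0.2] t 2.0 j7 -1.4 z [ 0.     0.001 -1.   ]
[13.0, 9.0, 3.0] 0.2
[13.0, 9.0, 136.0] 0.2
[13.0, 29.0, 136.0] 0.2
[352.48551723 363.77545466]
```

View pics/s1.png

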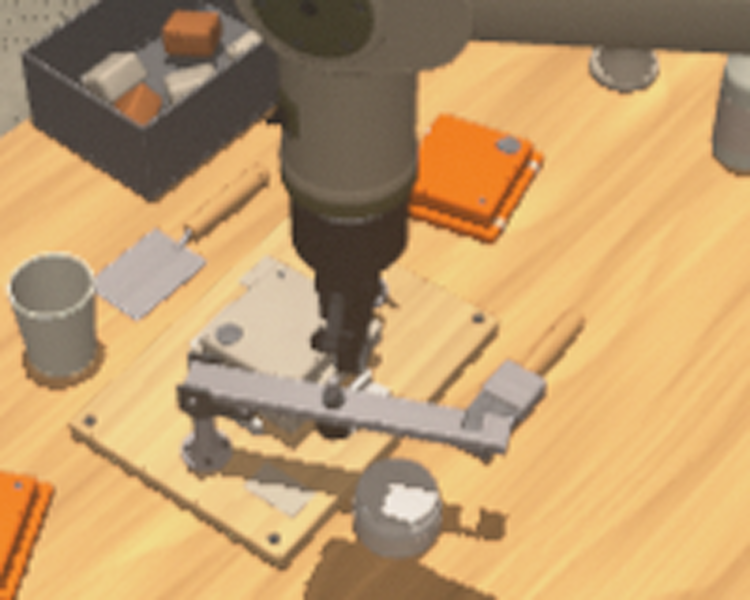

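The fingertip (350,372) projects where predicted. Descending on the closing side of the bar, clear of it.

Request:
{"api": "apply_moves", "payload": {"targets": [[0,[0.013,0.0,0.02],0],[0,[0.013,0.0,0.06],0],[0,[0.013,0.0,0.1],0],[0,[0.013,0.0,0.136],0],[0,[0.013,0.0,0.136],0]]}}

```text
time_s: 2.55
tcp_pos: [0.4236, 0.1115, 0.1131]
tool_rot: [-0.0, 0.971, 0.237, -0.004]
ft_force: [-0.8, -0.3, 1.1]
opening: -0.001
gripper_force: 0.0
```

```bash
python3 - <<'E'
from h import *
go([bar(1.155,.12,.03,.117)]+[bar(a,.12,.028,.117) for a in(1.1,1.0,.9,.8,.7)])
E
```

```text
tcp [0.4236 0.1115 0.1131] yaw -62.6 F [-0.8 -0.3  1.1] t 2.55 j7 -1.52 z [-0.009 -0.001 -1.   ]
[5.0, 23.0, -4.0] -0.5
[4.0, 32.0, -4.0] -3.7
[3.0, 44.0, -4.0] -9.4
[2.0, 56.0, -4.0] -15.1
[3.0, 69.0, -4.0] -20.9
[6.0, 81.0, -4.0] -26.6
```

Request:
{"api": "apply_moves", "payload": {"targets": [[0,[0.005,0.01,-0.003],0],[0,[0.005,0.022,-0.003],-1],[0,[0.004,0.032,-0.003],-4],[0,[0.003,0.044,-0.003],-9],[0,[0.003,0.056,-0.003],-15]]}}

```text
time_s: 3.05
tcp_pos: [0.4576, 0.0643, 0.1232]
tool_rot: [0.001, 0.931, 0.364, 0.002]
ft_force: [-1.6, 0.4, 0.5]
opening: 0.002
gripper_force: 0.5
```

```bash
python3 - <<'E'
from h import *
go([bar(a,.12,.028,.117) for a in(.8,.7,.6,.5,.4,.3)])
E
```

```text
tcp [0.4576 0.0643 0.1232] yaw -47.3 F [-1.6  0.4  0.5] t 3.05 j7 -1.15 z [ 0.004 -0.    -1.   ]
[-8.0, 9.0, 6.0] -5.6
[-9.0, 22.0, 6.0] -11.3
[-9.0, 34.0, 6.0] -17.1
[-7.0, 46.0, 6.0] -22.8
[-4.0, 58.0, 6.0] -28.5
[-1.0, 70.0, 6.0] -34.3
```

Request:
{"api": "apply_moves", "payload": {"targets": [[0,[-0.005,0.0,0.007],0],[0,[-0.008,0.009,0.007],-6],[0,[-0.009,0.022,0.007],-11],[0,[-0.009,0.034,0.007],-17],[0,[-0.007,0.046,0.007],-23]]}}

```text
time_s: 3.55
tcp_pos: [0.4819, 0.026, 0.1145]
tool_rot: [0.001, 0.841, 0.541, 0.0]
ft_force: [-0.8, 0.1, 0.1]
opening: 0.001
gripper_force: 0.4
```

```bash
python3 - <<'E'
from h import *
from plant import ctrl
import cv2
go([bar(a,.12,.028,.116) for a in(.5,.4,.3,.2,.1,0)])
s=ctrl.snapshot("side"); cv2.imwrite("pics/s2.png",cv2.resize(s["color"][180:340,230:430,::-1],(750,600),interpolation=cv2.INTER_CUBIC))
E
```

```text
tcp [0.4819 0.026  0.1145] yaw -24.4 F [-0.8  0.1  0.1] t 3.55 j7 -0.7 z [ 0.001 -0.001 -1.   ]
[0.0, 2.0, -2.0] 0.1
[-2.0, 14.0, -1.0] -5.7
[-3.0, 26.0, -1.0] -11.4
[-3.0, 39.0, -1.0] -17.1
[-1.0, 51.0, -1.0] -22.9
[2.0, 63.0, -1.0] -28.6
```

View pics/s2.png

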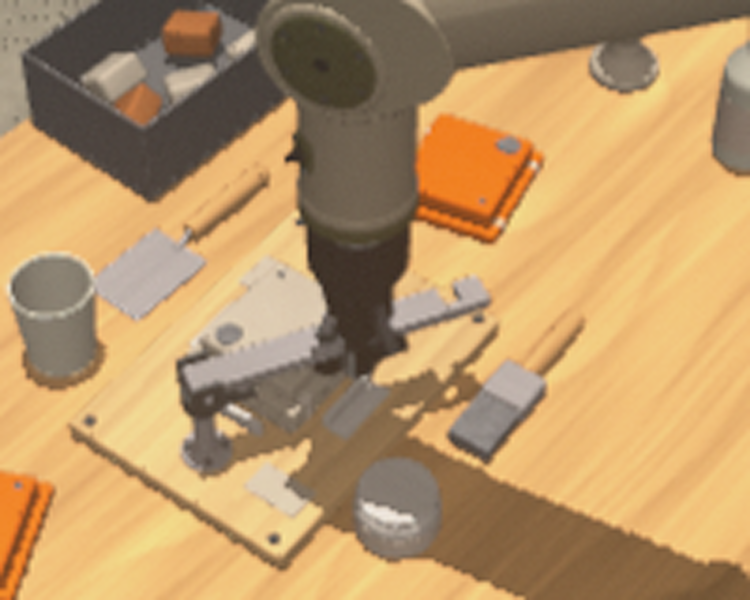

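The strap (pivot at 200,385, tip at 480,295) follows the finger and is about half closed. Continuing.

Request:
{"api": "apply_moves", "payload": {"targets": [[0,[-0.002,0.014,-0.001],-6],[0,[-0.003,0.026,-0.001],-11],[0,[-0.003,0.039,-0.001],-17],[0,[-0.001,0.051,-0.001],-23],[0,[-0.001,0.055,-0.001],-26]]}}

```text
time_s: 4.1
tcp_pos: [0.5323, 0.0026, 0.1154]
tool_rot: [0.001, 0.698, 0.716, 0.001]
ft_force: [0.1, 0.3, 0.7]
opening: 0.004
gripper_force: 0.0
```

```bash
python3 - <<'E'
from h import *
go([bar(a,.12,.028,.116) for a in(.1,.05,0)])
E
```

```text
tcp [0.5323 0.0026 0.1154] yaw 1.4 F [0.1 0.3 0.7] t 4.1 j7 -0.26 z [ 0.002 -0.    -1.   ]
[1.0, -5.0, -1.0] 3.0
[-0.0, 1.0, -1.0] 0.1
[-1.0, 7.0, -1.0] -2.7
```

Request:
{"api": "apply_moves", "payload": {"targets": [[0,[0,0.003,0],-1],[0,[0,0.006,0],-3],[0,[0,0.006,0],-3]]}}

```text
time_s: 4.4
tcp_pos: [0.5373, 0.0036, 0.1149]
tool_rot: [0.0, 0.679, 0.734, 0.0]
ft_force: [-0.4, -0.1, 0.1]
opening: -0.001
gripper_force: 0.0
```

Request:
{"api": "apply_moves", "payload": {"targets": [[0,[0,0.002,0],0],[0,[0,0.004,0],0],[0,[0,0.004,0],0]]}}

```text
time_s: 4.7
tcp_pos: [0.541, 0.0038, 0.1145]
tool_rot: [0.0, 0.679, 0.734, 0.0]
ft_force: [-0.2, 1.0, -0.4]
opening: -0.002
gripper_force: 0.2
```

Request:
{"api": "apply_moves", "payload": {"targets": [[0,[0,0.002,0],0],[0,[0,0.004,0],0],[0,[0,0.004,0],0]]}}

```text
time_s: 5.0
tcp_pos: [0.5422, 0.0038, 0.1133]
tool_rot: [-0.002, 0.678, 0.735, -0.003]
ft_force: [-11.2, -1.3, 3.8]
opening: 0.0
gripper_force: 5.9
```

Request:
{"api": "apply_moves", "payload": {"targets": [[0,[0,0.002,0],0],[0,[0,0.003,0],0],[0,[0,0.003,0],0]]}}

```text
time_s: 5.3
tcp_pos: [0.543, 0.0038, 0.1125]
tool_rot: [-0.003, 0.678, 0.735, -0.004]
ft_force: [-20.5, -3.1, 8.2]
opening: -0.001
gripper_force: 10.0
```

Request:
{"api": "apply_moves", "payload": {"targets": [[0,[0,-0.03,0],0],[0,[0,-0.035,-0.04],0],[0,[0,-0.035,-0.08],0],[0,[0,-0.035,-0.125],0],[0,[0,-0.035,-0.135],0]]}}

```text
time_s: 5.8
tcp_pos: [0.5152, 0.0023, 0.2547]
tool_rot: [0.003, 0.678, 0.735, 0.003]
ft_force: [0.3, 0.6, -0.0]
opening: -0.003
gripper_force: 0.0
```

```bash
cat >> h.py <<'E'
def fx(u,v,z,t=T):
    x,y,w=t[:3];c,s=np.cos(w),np.sin(w); return (x+c*u-s*v,y+s*u+c*v,z,np.degrees(w))
def lev(b,rho=.1,half=.0145,over=0.,t=T):
    """TCP so that the robot-side lower finger corner touches the grip's pushed side at lever angle b"""
    k=.3-b; u=rho*np.sin(k)+(.010-over)*np.cos(k); z=.131+rho*np.cos(k)-(.010-over)*np.sin(k)
    return fx(u+half,-.105,z+.022,t)
E
python3 - <<'E'
from h import *
from plant import ctrl
import cv2
go([fx(0,-.015,.25),fx(.07,-.015,.25),fx(.07,-.105,.245),lev(.2)])
s=ctrl.snapshot("scene"); cv2.imwrite("pics/s3.png",cv2.resize(s["color"][190:320,245:405,::-1],(720,585),interpolation=cv2.INTER_CUBIC))
E
```

```text
tcp [0.5152 0.0023 0.2547] yaw 4.6 F [ 0.3  0.6 -0. ] t 5.8 j7 -0.11 z [ 0.008 -0.001 -1.   ]
[-3.0, 52.0, 5.0] 0.4
[-4.0, 122.0, 6.0] 0.4
[-94.0, 122.0, 11.0] 0.4
[-93.0, 86.0, 4.0] 0.4
```

View pics/s3.png

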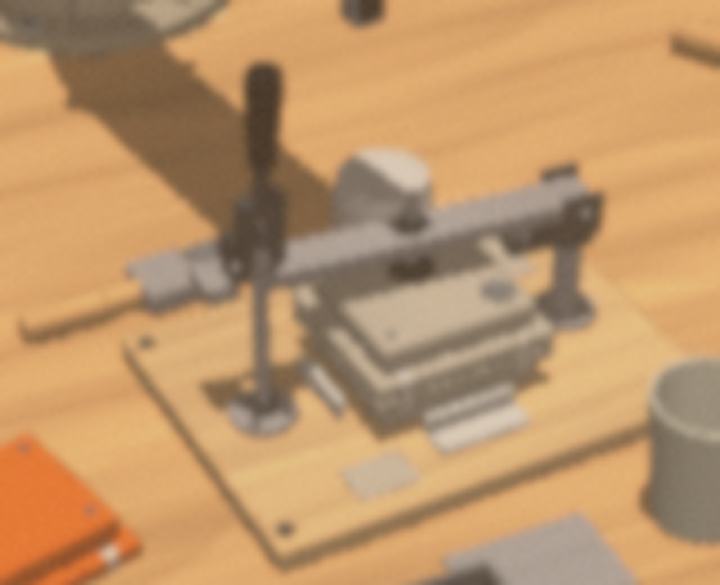

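The strap is home on the stud (notch at about 255,265), the lever (265,70) is still up and the mould has not moved. Going round to the lever's far side.

Request:
{"api": "apply_moves", "payload": {"targets": [[0,[-0.002,0.03,0.003],0],[0,[-0.003,0.06,0.005],0],[0,[-0.004,0.095,0.006],0],[0,[-0.004,0.122,0.008],0],[0,[-0.004,0.122,0.01],0]]}}

```text
time_s: 6.35
tcp_pos: [0.6366, 0.0076, 0.236]
tool_rot: [-0.002, 0.678, 0.735, -0.0]
ft_force: [-0.7, -0.5, -1.4]
opening: -0.001
gripper_force: 0.0
```

Request:
{"api": "apply_moves", "payload": {"targets": [[0,[-0.03,0,0],0],[0,[-0.06,0,0],0],[0,[-0.09,0,0],0],[0,[-0.09,0,0],0]]}}

```text
time_s: 6.75
tcp_pos: [0.6415, -0.0889, 0.2375]
tool_rot: [0.0, 0.681, 0.732, -0.002]
ft_force: [0.2, -0.4, -0.6]
opening: -0.001
gripper_force: 0.0
```

```bash
python3 - <<'E'
from h import *
from plant import ctrl
import cv2
go([lev(b,over=.002) for b in(.1,.2,.3,.4,.5,.6,.7)])
s=ctrl.snapshot("scene"); cv2.imwrite("pics/s4.png",cv2.resize(s["color"][150:300,225:405,::-1],(720,600),interpolation=cv2.INTER_CUBIC))
E
```

```text
tcp [ 0.6415 -0.0889  0.2375] yaw 4.1 F [ 0.2 -0.4 -0.6] t 6.75 j7 -0.05 z [-0.002 -0.003 -1.   ]
[7.0, -25.0, -12.0] -0.0
[7.0, -34.0, -14.0] -0.0
[7.0, -44.0, -15.0] -0.0
[7.0, -54.0, -16.0] -0.0
[7.0, -64.0, -15.0] -0.0
[7.0, -74.0, -13.0] -0.0
[7.0, -84.0, -11.0] -0.0
```

View pics/s4.png

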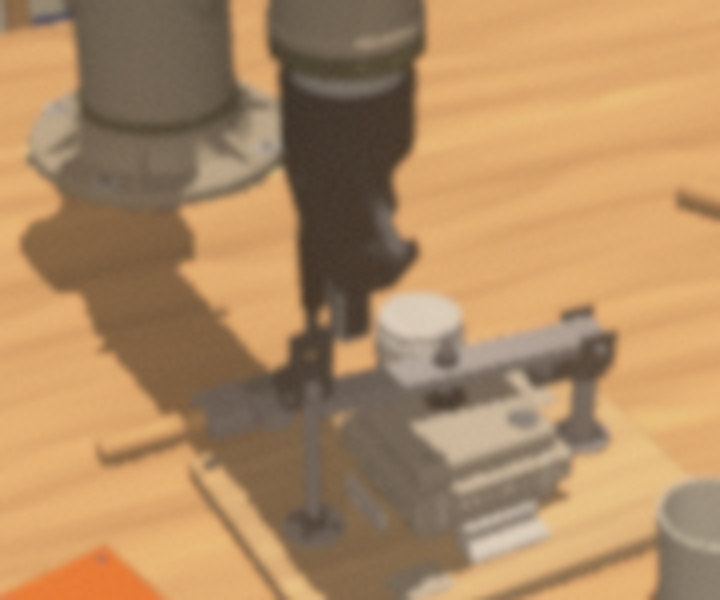

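Request:
{"api": "apply_moves", "payload": {"targets": [[0,[0.006,-0.015,-0.012],0],[0,[0.006,-0.034,-0.014],0],[0,[0.006,-0.044,-0.015],0],[0,[0.006,-0.054,-0.016],0],[0,[0.006,-0.064,-0.015],0]]}}

```text
time_s: 7.3
tcp_pos: [0.5775, -0.0807, 0.2543]
tool_rot: [0.0, 0.678, 0.735, 0.0]
ft_force: [2.3, 1.4, 3.2]
opening: 0.001
gripper_force: 1.4
```

```bash
python3 - <<'E'
from h import *
go([lev(b,over=.002) for b in(.6,.7,.8,.9,1.,1.1,1.2)])
E
```

```text
tcp [ 0.5775 -0.0807  0.2543] yaw 4.6 F [2.3 1.4 3.2] t 7.3 j7 -0.02 z [ 0.001  0.001 -1.   ]
[-5.0, -11.0, 3.0] 0.5
[-5.0, -21.0, 6.0] 0.5
[-5.0, -30.0, 10.0] 0.5
[-5.0, -39.0, 14.0] 0.5
[-5.0, -48.0, 20.0] 0.5
[-5.0, -55.0, 26.0] 0.5
[-5.0, -63.0, 33.0] 0.5
```

In contact and moving the lever. Following the arc.

Request:
{"api": "apply_moves", "payload": {"targets": [[0,[-0.004,-0.011,0.003],0],[0,[-0.005,-0.021,0.006],0],[0,[-0.005,-0.03,0.01],0],[0,[-0.005,-0.039,0.014],0],[0,[-0.005,-0.048,0.02],0]]}}

```text
time_s: 7.8
tcp_pos: [0.53, -0.0906, 0.2344]
tool_rot: [0.0, 0.678, 0.735, 0.0]
ft_force: [0.4, 0.9, 4.5]
opening: 0.002
gripper_force: 1.7
```

```bash
python3 - <<'E'
from h import *
go([lev(b,over=.002) for b in(1.,1.1,1.2,1.3,1.4,1.5,1.6,1.7,1.8)])
E
```

```text
tcp [ 0.53   -0.0906  0.2344] yaw 4.6 F [0.4 0.9 4.5] t 7.8 j7 0.04 z [ 0.001 -0.    -1.   ]
[1.0, 1.0, -0.0] 0.4
[1.0, -7.0, 6.0] 0.4
[1.0, -14.0, 13.0] 0.4
[1.0, -21.0, 21.0] 0.4
[1.0, -27.0, 29.0] 0.4
[1.0, -31.0, 38.0] 0.4
[1.0, -35.0, 47.0] 0.4
[1.0, -38.0, 56.0] 0.4
[1.0, -40.0, 66.0] 0.4
```

Request:
{"api": "apply_moves", "payload": {"targets": [[0,[0.001,-0.007,0.006],0],[0,[0.001,-0.014,0.013],0],[0,[0.001,-0.021,0.021],0],[0,[0.001,-0.027,0.029],0],[0,[0.001,-0.031,0.038],0]]}}

```text
time_s: 8.3
tcp_pos: [0.4987, -0.0919, 0.1957]
tool_rot: [-0.0, 0.678, 0.735, -0.0]
ft_force: [-0.7, 0.8, 6.3]
opening: -0.0
gripper_force: 2.5
```

Request:
{"api": "apply_moves", "payload": {"targets": [[0,[0,-0.004,0.009],0],[0,[0,-0.007,0.018],0],[0,[0,-0.009,0.024],0],[0,[0,-0.009,0.028],0],[0,[0,-0.009,0.028],0]]}}

```text
time_s: 8.8
tcp_pos: [0.4898, -0.0925, 0.168]
tool_rot: [-0.001, 0.678, 0.735, -0.001]
ft_force: [-3.0, -0.4, 4.1]
opening: 0.0
gripper_force: 2.4
```

Request:
{"api": "apply_moves", "payload": {"targets": [[0,[0,0,0.002],0],[0,[0,0,0.003],0],[0,[0,0,0.003],0]]}}

```text
time_s: 9.1
tcp_pos: [0.4901, -0.0926, 0.1671]
tool_rot: [0.0, 0.678, 0.735, -0.001]
ft_force: [-11.2, 1.0, 26.8]
opening: -0.0
gripper_force: 12.1
```

Request:
{"api": "apply_moves", "payload": {"targets": [[0,[0,0,0.002],0],[0,[0,0,0.003],0],[0,[0,0,0.003],0]]}}

```text
time_s: 9.4
tcp_pos: [0.4902, -0.0926, 0.1663]
tool_rot: [0.001, 0.678, 0.735, -0.001]
ft_force: [-21.6, 1.7, 48.6]
opening: 0.002
gripper_force: 22.7
```

At the stop (force rises steeply at z 0.167). Retreating upward and checking.

Request:
{"api": "apply_moves", "payload": {"targets": [[0,[0,0,-0.03],0],[0,[0,0,-0.07],0],[0,[0,-0.02,-0.1],0],[0,[0,-0.03,-0.12],0],[0,[0,-0.03,-0.12],0]]}}

```text
time_s: 9.9
tcp_pos: [0.4608, -0.0952, 0.2847]
tool_rot: [0.002, 0.678, 0.735, 0.0]
ft_force: [0.1, -0.6, -0.1]
opening: 0.004
gripper_force: 0.0
```

```bash
python3 - <<'E'
from plant import ctrl
import cv2
s=ctrl.snapshot("scene"); cv2.imwrite("pics/s5.png",cv2.resize(s["color"][190:320,245:405,::-1],(720,585),interpolation=cv2.INTER_CUBIC))
print(ctrl.state()["ft_force"])
E
```

```text
[-0.13541241  0.61593795  0.52038544]
```

View pics/s5.png

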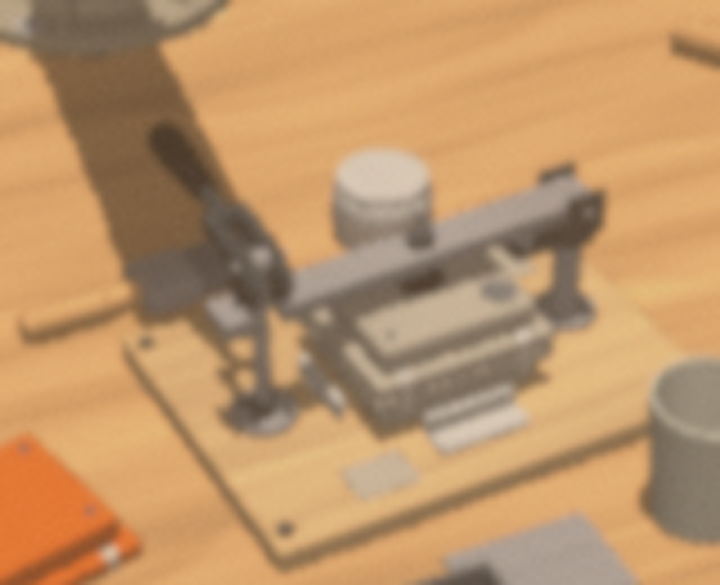

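The lever (tip at 165,135) is down, the bar is pressed onto the mould and the mould is in place. I'll check the lever tip numerically, then hand in.

```bash
python3 - <<'E'
from h import *
for b in(1.5,1.7,1.8):
    t=T.copy();t[4]=b;t[3]=0;m=model(t);print(b,(proj("scene",m["lev"])-[245,190])*4.5,(proj("scene",m["sp"])-[245,190])*4.5)
from plant import ctrl
print(ctrl.finish_job())
E
```

```text
1.5 [161.26216258  80.55245034] [420.68283305 200.77855962]
1.7 [158.30181347 112.10249191] [420.68283305 200.77855962]
1.8 [158.25964052 129.67569803] [420.68283305 200.77855962]
the job is handed in; nothing more can be done
None
```

The job is handed in with the strap home over the mould, the cam lever fully down at its stop (the lever tip in the last picture matches 1.8 rad) and the mould visibly in place. The pad force couldn't be read directly, and no verdict came back.

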